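Make up two staining kits

TASK

Make up two kits for the staining bench. In the long tray, stand the small specimen pot and the dropper bottle in the two square pockets, one in each, and lay the steel staining rod, drawn out of its storage tube, across both V-notched rests with about the same length over at each end; in the short tray, stand the large specimen pot in the square pocket and the slide box, right side up, in the oblong pocket. Leave the stoppered flask standing where it is.

Things in the scene. Friction and masses are not known exactly. Their poses are not given: they have to be found in the camera images.
- long_tray: Fixed aluminium tray, x 240, y 130, rim 16 mm high. Origin: centre of underside, on the table; z up. Two 60 mm square pockets at x -60 and +60, y +25, floors at z 6. Two black rests at x -70 and +70, y -42: 12 thick along x, 43 wide, tips at z 49, each with a 90 degree V notch 31 wide, bottom at z 33. The rod lying in both is along x, its axis at z 40; between the rests nothing is above z 16.
- short_tray: Fixed aluminium tray without rests, x 200, y 132, rim 16 mm high. Origin: centre of underside, on the table; z up. Square pocket 80 x 80 mm at x -50, y 0; oblong pocket at x +54, y 0, 62 mm along x by 112 mm along y; pocket floors at z 6 mm.
- tube: Fixed horizontal grey storage tube on two feet, 150 mm long, outside diameter 26 mm, inside 18 mm, axis 54 mm above the table. Origin on the table under the middle of the tube; x along its axis towards the mouth from which the rod sticks out (the mouth is at x = +75 mm); both ends are open.
- rod_center (a point): Middle of the loose steel staining rod, 10 mm thick, 200 mm long, about 60 g; x along its length, out of the tube's mouth. At the start it lies on the tube's inner floor, axis 50 mm above the table, 35 to 55 mm of it sticking out of the mouth; it slides freely along the tube and can be lifted only when wholly out.
- small_pot_center (a point): Centre (half-way up, 22.5 mm) of the small round lidded specimen pot, 38 mm in diameter, 45 mm high, z up.
- large_pot_center (a point): Centre (half-way up, 30 mm) of the large round lidded specimen pot, 58 mm in diameter, 60 mm high, z up.
- dropper_center (a point): Centre (half-way up, 41 mm) of the amber glass dropper bottle with a black cap and a rubber teat: body 32 mm in diameter up to 55 mm, cap 25 mm in diameter up to 70 mm, 82 mm high in all, z up.
- slide_box_center (a point): Centre (half-way up, 21 mm) of the closed oblong grey slide box, 88 mm long (its x) x 40 mm wide (its y) x 42 mm high, with a steel catch; z up.
- flask_center (a point): Middle height (50 mm) of the stoppered conical glass flask, 64 mm in diameter at the foot, 100 mm high, which stays where it is; z up.
Not all that is in view belongs to the job. Leave any purple look-alike of the part that bears large_pot_center alone. What is shaped like the part that bears slide_box_center but purple is not meant.

How it is judged (in metres and radians):
At the end, for the whole second after the job is handed in: Pots, bottle and box upright on the floors of their pockets (within 13 to 16 mm of centre; small pot and bottle either way round); rod in both V notches, middle within 35 mm of half-way, 8 mm sideways, 6 mm in height; all at rest; flask upright, moved under 30 mm (((x of small_pot_center in the frame of long_tray between 0.047 and 0.073 m and y of small_pot_center in the frame of long_tray between 0.012 and 0.038 m and z of small_pot_center in the frame of long_tray between 0.0245 and 0.0325 m and x of dropper_center in the frame of long_tray between -0.076 and -0.044 m and y of dropper_center in the frame of long_tray between 0.009 and 0.041 m and z of dropper_center in the frame of long_tray between 0.043 and 0.051 m) or (x of small_pot_center in the frame of long_tray between -0.073 and -0.047 m and y of small_pot_center in the frame of long_tray between 0.012 and 0.038 m and z of small_pot_center in the frame of long_tray between 0.0245 and 0.0325 m and x of dropper_center in the frame of long_tray between 0.044 and 0.076 m and y of dropper_center in the frame of long_tray between 0.009 and 0.041 m and z of dropper_center in the frame of long_tray between 0.043 and 0.051 m)) and angle between each of small_pot_center, dropper_center, large_pot_center, slide_box_center, flask_center's own z axis and vertical below 0.12 rad and linear speed of each of small_pot, dropper, rod, large_pot, slide_box below 0.02 m/s and x of rod_center in the frame of long_tray between -0.035 and 0.035 m and y of rod_center in the frame of long_tray between -0.05 and -0.034 m and z of rod_center in the frame of long_tray between 0.034 and 0.046 m and angle between the x axis of rod_center and the x axis of long_tray, either way round below 0.1 rad and x of large_pot_center in the frame of short_tray between -0.063 and -0.037 m and y of large_pot_center in the frame of short_tray between -0.013 and 0.013 m and z of large_pot_center in the frame of short_tray between 0.032 and 0.04 m and x of slide_box_center in the frame of short_tray between 0.04 and 0.068 m and y of slide_box_center in the frame of short_tray between -0.015 and 0.015 m and z of slide_box_center in the frame of short_tray between 0.023 and 0.031 m and distance of flask_center from where it was at the start of the episode below 0.03 m); the robot touches nothing.
It fails at once if the flask is knocked over or pushed away (distance of flask_center from where it was at the start of the episode above 0.03 m or angle between flask_center's own z axis and vertical above 0.4 rad).
It also fails if it takes over 120 s, if anything falls off the work surface, if the arm or the gripper's body presses on something with over 40 N, if the wrist force passes 120 N, or if a joint passes its speed limit or range.

ROBOT

A 6-joint arm with a two-finger parallel gripper is mounted at the origin on the work surface. World frame = base frame: x ahead of the robot, y to its left, z up, the work surface at z = 0. Lengths are in mm, angles in rad, forces in N, time in s.
With the tool pointing down it reaches from about 300 to 750 mm from the base axis. Payload 8.5 kg.
Tool frame: the origin (TCP) lies on the centre line of the jaws, within the pads' length; the fingertips stand 14 mm ahead of it and the grasp point (between the pads) lies 5 mm behind it; z points along the fingers, y is the line along which they close (so a half turn about z gives the same grasp; the last joint's range is limited). The gripper opens to 88 mm and grips with 3 to 60 N. Pads are 18 mm wide; open, the fingers measure 123 mm over their backs; the gripper's body (75 mm by 187 mm) begins 45 mm behind the grasp point.
Start: joints at [-1.375, 0.381, 1.297, -0, 1.464, -0.215], TCP at [219.631, -504.225, 252.748] pointing down, gripper open.
Joint ranges: [-3.11, 3.11], [-0.89, 2.33], [0.22, 2.48], [-1.42, 4.56], [0.17, 2.85], [-2.88, 2.88]. Speed limits (rad/s): [2.39, 2.39, 3.14, 3.14, 3.14, 3.14].

INTERFACE

Orientations are given as a rotation vector (axis times angle).
In Python, from plant import manip, imaging, job_done gives the robot as it stands.
- The arm moves only by the tool send_rows, never from a script. Its argument "series" is a list that holds one entry, the list of rows, each a list of 7 numbers: the shift along the tool's x, y, z each as a share of 0.25 m, from -1 to 1, then the turn, a rotation vector about the tool's x, y, z each as a share of pi/4 rad, from -1 to 1, then the opening, from -1 (shut) to 1 (fully open), so that 0 is half open. In form: [[[x, y, z, wx, wy, wz, fingers], ...]]. A call has 1 to 8 rows; each row shifts and turns the commanded pose from where the row before left it, along the tool's axes as they then stand; what a row does not reach is not made up. A row lasts 1/12 s, in which the tool goes at most 41.7 mm and 7.16 degrees, less where a joint would pass 70% of its speed; a pose out of reach is approached as far as the arm can. A call with a number of a shift or a turn outside -1 to 1 is refused whole. A call with a gripper value outside its range is refused whole. The fingers move at their own pace and stop on an object; "newtons" is the grip in N (left out, the last holds). Time passes only in rows, so rows that do not move let the fingers close. It gives the time, the measured TCP pose, the force, the opening and the grip force at its end, in the units of the state.
- manip.state(): the state, without advancing time (a new reading comes with each control period).
- imaging.read_camera(name): name is "side" or "top" or "wrist"; returns a dict with "color" (420x560x3 uint8, blue, green, red), "vfov" (degrees; the focal length in pixels is half the picture's height over the tangent of half this angle, whatever the lens; pixels are square), "cx", "cy" (the principal point, pixels), "view" (4x4, takes a point from world to camera coordinates); the wrist camera has in their place "hand_eye" (4x4, takes a point from camera to tool coordinates, whose origin is the TCP and whose axes are the flange's). Camera axes: x right, y down, z forward; pixel columns grow to the right and rows downward; lengths in mm; the calibration is good to about 2 mm. A picture is of the moment at which its call begins: read the wrist's pose just before it. There is no depth.
- job_done(): hands the job in; it is judged then, once.
The state is a dict: "time_s": time; "joint_positions": joint angles; "qvel": joint speeds; "tau": joint torques, N m; "position": TCP position; "eef_rot": TCP orientation; "wrist_force": force on the tool from outside, world axes, zero at the start; "ft_torque": the same for the moment, N m; "opening": opening from 0.0 (shut) to 1.0 (fully open); "grasp_force": force on a finger pad.
Only numpy, scipy, OpenCV 4.12 (cv2) and the standard library are available. Lean on these libraries where they do the work, as an engineer would, in place of code of your own. Each camera call takes 0.05 s, during which the arm holds its last target. There are 200 camera calls.

## Working session

There is one attempt and no reset: what is moved stays moved. The work goes in short steps, Python scripts to look and compute and a tool call to move; the robot and the scene stay as the last step left them, time stands still between calls to the robot, and variables do not carry over. Pictures are saved under pics/ and viewed, at most 14 in all, crops included, and the job is handed in when it is done.

Besides the shell and the picture viewer there is one more tool, called after "Call:" by a JSON object that holds its "fn" and its "kwargs". send_rows: Moves the arm, as the interface text tells. Shift numbers are shares of 0.25 m and turn numbers shares of pi/4 rad, none past 1 either way. Its arguments: {"type":"object","properties":{"series":{"type":"array","items":{"type":"array","items":{"type":"array","items":{"type":"number","minimum":-1,"maximum":1}}}},"newtons":{"type":"number"}},"required":["series"]}

```bash
ls; mkdir -p pics
python3 - <<'E'
from plant import manip, imaging
import cv2,numpy as np
s=manip.state(); print(s)
for n in ("side","top"):
    d=imaging.read_camera(n); cv2.imwrite(f"pics/{n}0.png",d["color"]); np.save(f"{n}0.npy",d,allow_pickle=True)
    print(n,d["vfov"],d["cx"],d["cy"],d["view"])
d=imaging.read_camera("wrist");cv2.imwrite("pics/wrist0.png",d["color"]);print(d["vfov"],d["cx"],d["cy"],d["hand_eye"], d.keys())
E
```

```text
pics
{'time_s': 0.0, 'joint_positions': array([-1.37530655e+00,  3.81176987e-01,  1.29824512e+00, -1.47644424e-05,
        1.46359595e+00, -2.15292499e-01]), 'qvel': array([6.83725927e-04, 2.78318640e-03, 1.12493542e-04, 5.96089314e-06,
       1.85493159e-03, 1.09798670e-03]), 'tau': array([ 3.58412990e-04, -4.37935388e+01, -2.24554825e+01,  7.14452472e-02,
        3.52143100e-02, -1.10235478e-04]), 'position': array([ 219.57651145, -503.98524071,  252.15324171]), 'eef_rot': array([-3.07416440e+00, -6.40439836e-01,  8.86600002e-07]), 'wrist_force': array([ 0.04511757, -0.21207208,  0.32993326]), 'ft_torque': array([-0.0130723, -0.0278421, -0.0158678]), 'grasp_force': 0.0, 'opening': 0.9997717933154968}
side 52.1904003693429 282.54287245113267 220.40743445226832 [[-9.72786817e-01 -2.31689681e-01 -2.38738817e-03  4.40382284e+02]
 [-1.70048612e-01  7.20899704e-01 -6.71853471e-01  1.22370209e+02]
 [ 1.57382584e-01 -6.53164228e-01 -7.40680237e-01  8.76451829e+02]
 [ 0.00000000e+00  0.00000000e+00  0.00000000e+00  1.00000000e+00]]
top 56.00265142643564 270.5957768863212 211.77502540432775 [[-1.45356533e-02 -9.99621698e-01 -2.33490161e-02  2.74013756e+01]
 [-9.95125137e-01  1.67403968e-02 -9.71891020e-02  4.72601168e+02]
 [ 9.75432069e-02  2.18224857e-02 -9.94992011e-01  9.36415800e+02]
 [ 0.00000000e+00  0.00000000e+00  0.00000000e+00  1.00000000e+00]]
68.77107670674316 280.8319705550435 209.27105003218406 [[ 1.78852229e-04 -9.63570911e-01 -2.67452926e-01  6.81291737e+01]
 [ 9.99999874e-01  2.97921909e-04 -4.04619535e-04 -4.28286995e-01]
 [ 4.69559701e-04 -2.67452820e-01  9.63570843e-01 -1.32952122e+02]
 [ 0.00000000e+00  0.00000000e+00  0.00000000e+00  1.00000000e+00]] dict_keys(['color', 'vfov', 'cx', 'cy', 'hand_eye'])
```

View pics/top0.png

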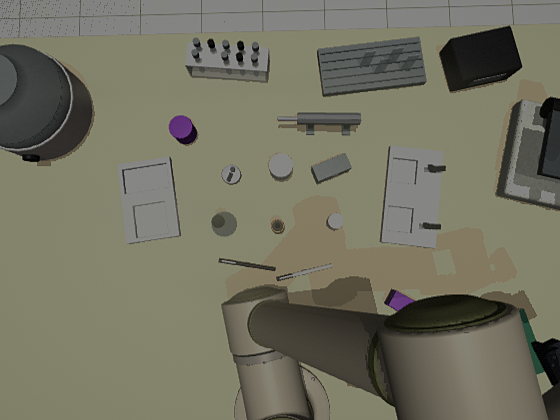

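View pics/side0.png

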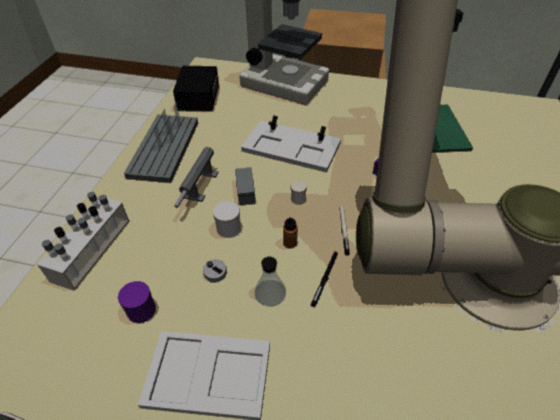

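Candidates (top view px): white large pot (281,166) against the purple look-alike (182,128); white small pot (335,221) against the metal timer-like disc (231,174); dropper (278,226), with the flask at (224,222); grey slide box (331,168) against the purple box (398,299); rod and tube (280–360,119), with loose pens at (247,264) and (305,271). I choose the white pots, grey box and amber bottle, and check them in a close crop.

```bash
cat > h.py <<'E'
import numpy as np,cv2
from scipy.spatial.transform import Rotation as R
def f(d): return 210/np.tan(np.radians(d["vfov"])/2)
def cam2world(d,st=None):
    if "view" in d: return np.linalg.inv(d["view"])
    T=np.eye(4);T[:3,:3]=R.from_rotvec(st["eef_rot"]).as_matrix();T[:3,3]=st["position"]
    return T@d["hand_eye"]
def ray(d,u,v,st=None):
    C=cam2world(d,st); r=C[:3,:3]@np.array([(u-d["cx"])/f(d),(v-d["cy"])/f(d),1]); return C[:3,3],r
def onplane(d,u,v,z,st=None):
    o,r=ray(d,u,v,st); return (o+r*(z-o[2])/r[2])[:2]
def proj(d,p,st=None):
    q=np.linalg.inv(cam2world(d,st))@np.append(p,1); return f(d)*q[:2]/q[2]+[d["cx"],d["cy"]]
def load(n): return np.load(n,allow_pickle=True).item()
def snap(name,out):
    from plant import manip,imaging
    st=manip.state(); d=imaging.read_camera(name); d["st"]=st; np.save(out+".npy",d,allow_pickle=True); cv2.imwrite("pics/"+out+".png",d["color"]); return d,st
E
python3 - <<'E'
from h import *
d=load("top0.npy");c=d["color"][95:285,110:450]
cv2.imwrite("pics/crop0.png",cv2.resize(c,None,fx=2.3,fy=2.3,interpolation=cv2.INTER_CUBIC))
for n,(u,v,z) in dict(large=(281,165,60),small=(335,220,45),drop=(277.5,226,55),flask=(224,223,20),box=(331,167.5,42),tube0=(299,118,64),tube1=(360,118,64),rod=(278,120,50),st=(148,201,10),lt=(412,197,10)).items(): print(n,onplane(d,u,v,z).round())
E
```

```text
large [580.  -7.]
small [ 449. -132.]
drop [436.   4.]
flask [448. 134.]
box [ 575. -127.]
tube0 [692. -52.]
tube1 [ 689. -196.]
rod [693.  -2.]
st [506. 325.]
lt [ 505. -327.]
```

View pics/crop0.png

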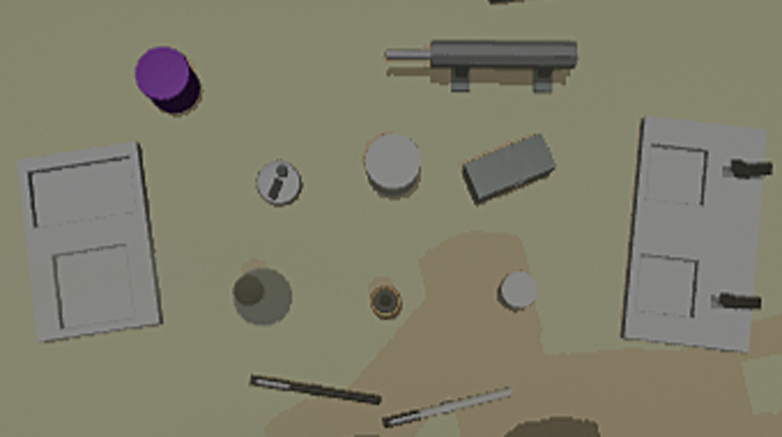

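The crop confirms the choice. Crop pixels: large pot (392,164), small pot (518,290), dropper (385,301), box (508,167), rod tip (386,55) and tube mouth (431,54). The disc at (279,182) has a clip or knob and isn't a pot.

```bash
cat >> h.py <<'E'
def plan(st,p,theta=None):
    "shift in tool axes (mm) and turn (deg about tool z) for a tool-down target"
    M=R.from_rotvec(st["eef_rot"]).as_matrix(); th=np.arctan2(M[1,0],M[0,0])
    s=M.T@(np.array(p)-st["position"]); s=np.round(s,1)
    print("theta",round(th,3),"tool z",M[:,2].round(3),"shift mm",s,"share",(s/250).round(3), "turn deg",None if theta is None else round(-np.degrees(theta-th),1), "share", None if theta is None else round(-(theta-th)/(np.pi/4),3))
E
python3 - <<'E'
from h import *
from plant import manip
d=load("top0.npy")
P=lambda u,v,z: onplane(d,(u+.5)/2.3-.5+110,(v+.5)/2.3-.5+95,z)
tip=P(386,55,50);m=P(431,53.5,54);e=P(577,54,54)
print("tip",tip,"mouth",m,"end",e,"ang",np.degrees(np.arctan2(*(m-e)[::-1])),np.linalg.norm(m-e))
for n,c in dict(long=[(644,118),(766,130),(748,350),(625,337)],short=[(20,158),(138,143),(161,324),(42,340)]).items():
    q=[P(u,v,16) for u,v in c]; ctr=np.mean(q,0); ax=(q[0]+q[1]-q[2]-q[3]); ay=q[0]+q[3]-q[1]-q[2]
    print(n,ctr,np.linalg.norm(ax)/2,np.linalg.norm(ay)/2,np.degrees(np.arctan2(ax[1],ax[0])),np.degrees(np.arctan2(-ay[0],ay[1])))
print("large",P(392,162,60),"small",P(518,290,45),"drop",P(385.5,300,70))
plan(manip.state(),(tip[0],tip[1]-20,160),np.pi/2)
E
```

```text
tip [ 6.96259627e+02 -6.79861917e-01] mouth [695.44774247 -47.72793184] end [ 691.48882508 -199.49777592] ang 88.50577805225626 151.82146949606
long [ 507.03096278 -325.70791344] 236.19859356380533 129.0666689190393 -7.534844252428217 -6.959183582380192
short [509.99495753 320.89706485] 199.20352684810211 128.99177672354148 7.925017607925883 6.475006592050676
large [579.67328618  -5.00744728] small [ 446.87860956 -132.08596362] drop [437.18807949   3.91419191]
theta 0.411 tool z [-0.     0.001 -1.   ] shift mm [ 630.  -252.7   92.7] share [ 2.52  -1.011  0.371] turn deg -66.5 share -1.477
```

Call:
{"fn": "send_rows", "kwargs": {"series": [[[0.148, -0.0595, 0, 0, 0, 0, 1], [0.148, -0.0595, 0, 0, 0, 0, 1], [0.148, -0.0595, 0, 0, 0, 0, 1], [0.148, -0.0595, 0, 0, 0, 0, 1], [0.148, -0.0595, 0, 0, 0, 0, 1], [0.148, -0.0595, 0, 0, 0, 0, 1], [0.148, -0.0595, 0, 0, 0, 0, 1], [0.148, -0.0595, 0, 0, 0, 0, 1]]]}}

```text
time_s: 0.82
position: [444.5, -275.2, 252.7]
eef_rot: [-3.075, -0.641, 0.0]
wrist_force: [1.0, -0.7, 0.3]
opening: 0.999
grasp_force: 0.0
```

Call:
{"fn": "send_rows", "kwargs": {"series": [[[0.148, -0.0595, 0, 0, 0, 0, 1], [0.148, -0.0595, 0, 0, 0, 0, 1], [0.148, -0.0595, 0, 0, 0, 0, 1], [0.148, -0.0595, 0, 0, 0, 0, 1], [0.148, -0.0595, 0, 0, 0, 0, 1], [0.148, -0.0595, 0, 0, 0, 0, 1], [0.148, -0.0595, 0, 0, 0, 0, 1], [0.148, -0.0595, 0, 0, 0, 0, 1]]]}}

```text
time_s: 1.48
position: [668.3, -47.8, 252.4]
eef_rot: [-3.075, -0.641, 0.001]
wrist_force: [0.5, -0.2, 0.7]
opening: 1.003
grasp_force: 0.0
```

Call:
{"fn": "send_rows", "kwargs": {"series": [[[0.148, -0.0595, 0, 0, 0, 0, 1], [0, 0, 0.07, 0, 0, -0.155, 1], [0, 0, 0.07, 0, 0, -0.155, 1], [0, 0, 0.06, 0, 0, -0.155, 1], [0, 0, 0.06, 0, 0, -0.155, 1], [0, 0, 0, 0, 0, -0.155, 1], [0, 0, 0, 0, 0, -0.155, 1], [0, 0, 0, 0, 0, -0.155, 1]]]}}

```text
time_s: 2.15
position: [695.2, -21.2, 187.0]
eef_rot: [-2.529, -1.862, 0.002]
wrist_force: [0.0, 0.3, 0.0]
opening: 1.005
grasp_force: 0.0
```

Call:
{"fn": "send_rows", "kwargs": {"series": [[[0, 0, 0, 0, 0, -0.155, 0.2], [0, 0, 0, 0, 0, -0.155, 0.2], [0, 0, 0, 0, 0, -0.08, 0.2], [0, 0, 0, 0, 0, 0, 0.2], [0, 0, 0, 0, 0, 0, 0.2]]]}}

```text
time_s: 2.57
position: [695.3, -21.2, 187.4]
eef_rot: [-2.225, -2.217, 0.0]
wrist_force: [0.0, 0.7, 0.3]
opening: 0.641
grasp_force: 0.0
```

Run:
```python
from h import *
d,s=snap("wrist","w1"); print(s["position"],s["time_s"],s["opening"]); plan(s,(696,-20,160),np.pi/2)
print(proj(d,(696,-0.7,50),s),proj(d,(696,-47,54),s))
```

```text
[695.25221996 -21.18413762 187.43774274] 2.5667 0.6409528994268079
theta 1.567 tool z [-0.001  0.    -1.   ] shift mm [ 1.2  0.8 27.4] share [0.005 0.003 0.11 ] turn deg -0.2 share -0.005
[282.42721223 180.53854014] [282.5577054  231.12283972]
```

View pics/w1.png

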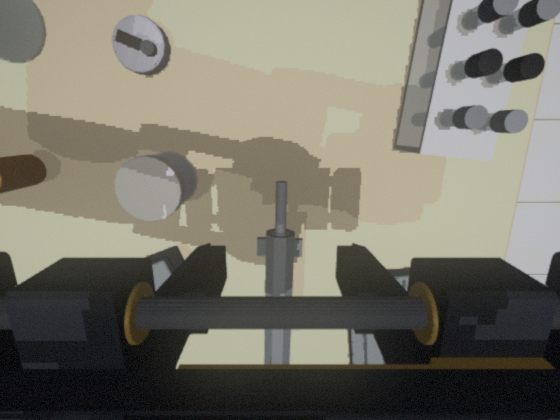

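Rod tip at (281,181) and mouth at (280,231), within about 1 px of prediction. I'll grasp the rod, draw it about 50 mm, then regrasp nearer its middle.

Call:
{"fn": "send_rows", "kwargs": {"series": [[[-0.035, 0.003, 0.15, 0, 0, 0.029, 0.2], [0, 0, 0.15, 0, 0, 0, 0.2], [0, 0, 0.15, 0, 0, 0, 0.2], [0, 0, 0.12, 0, 0, 0, -0.2], [0, 0, 0, 0, 0, 0, -1], [0, 0, 0, 0, 0, 0, -1], [0, 0, 0, 0, 0, 0, -1], [0, 0, 0, 0, 0, 0, -1]]], "newtons": 25}}

```text
time_s: 3.28
position: [697.3, -30.1, 48.1]
eef_rot: [2.246, 2.191, 0.004]
wrist_force: [-0.7, -0.2, -0.6]
opening: 0.245
grasp_force: 0.0
```

Call:
{"fn": "send_rows", "kwargs": {"series": [[[0, 0, 0, 0, 0, 0, -1], [0, 0, 0, 0, 0, 0, -1]]]}}

```text
time_s: 3.45
position: [696.6, -30.0, 46.9]
eef_rot: [2.247, 2.193, 0.002]
wrist_force: [-0.3, 0.0, 1.6]
opening: 0.101
grasp_force: 25.1
```

Gripped (opening 0.10 ≈ 9 mm). Pull 50 mm along tool +x, release, rise clear of the rod, go back, regrasp.

Call:
{"fn": "send_rows", "kwargs": {"series": [[[0.04, 0, 0, 0, 0, 0, -1], [0.05, 0, 0, 0, 0, 0, -1], [0.05, 0, 0, 0, 0, 0, -1], [0.04, 0, 0, 0, 0, 0, -1], [0.02, 0, 0, 0, 0, 0, -1], [0, 0, 0, 0, 0, 0, -1]]]}}

```text
time_s: 3.95
position: [697.1, 22.3, 45.2]
eef_rot: [-2.245, -2.196, -0.0]
wrist_force: [-0.1, 0.9, 1.3]
opening: 0.097
grasp_force: 25.0
```

Call:
{"fn": "send_rows", "kwargs": {"series": [[[0, 0, 0, 0, 0, 0, -0.5], [0, 0, 0, 0, 0, 0, -0.5], [0, 0, 0, 0, 0, 0, -0.5], [-0.07, 0, 0, 0, 0, 0, -0.5], [-0.07, 0, 0, 0, 0, 0, -0.5], [-0.076, 0, 0, 0, 0, 0, -0.5], [0, 0, 0, 0, 0, 0, -0.5], [0, 0, 0, 0, 0, 0, -0.5]]]}}

```text
time_s: 4.62
position: [695.9, -34.9, 45.1]
eef_rot: [-2.25, -2.192, -0.0]
wrist_force: [-0.4, 1.2, 1.1]
opening: 0.246
grasp_force: 0.0
```

Run:
```python
from h import *
d,s=snap("wrist","w2"); print(s["position"],s["opening"],s["wrist_force"]); print(proj(d,(698,49,50),s),proj(d,(696,-47,54),s))
```

```text
[695.86876984 -34.90456564  45.10322208] 0.245772287319136 [-0.36872438  1.15690109  1.12505021]
[282.33767257  83.8963833 ] [283.21888818 306.73002576]
```

View pics/w2.png

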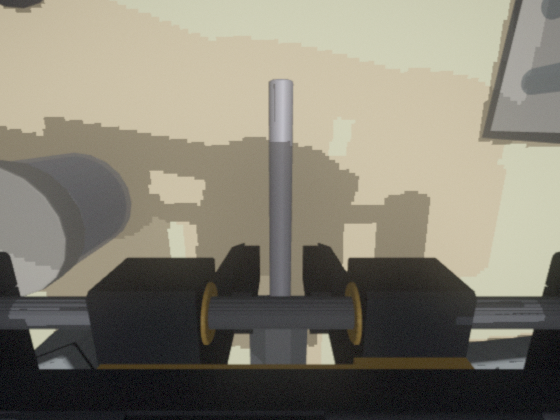

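The rod is drawn to tip (281,82), about 97 mm out, as predicted. Grip it 15 mm from its middle, pull 130 mm and lift.

Call:
{"fn": "send_rows", "kwargs": {"series": [[[0, 0, 0, 0, 0, 0, -1], [0, 0, 0, 0, 0, 0, -1], [0, 0, 0, 0, 0, 0, -1], [0, 0, 0, 0, 0, 0, -1], [0.05, 0, 0, 0, 0, 0, -1], [0.08, 0, 0, 0, 0, 0, -1], [0.1, 0, 0, 0, 0, 0, -1], [0.1, 0, 0, 0, 0, 0, -1]]], "newtons": 40}}

```text
time_s: 5.33
position: [697.8, 50.2, 45.1]
eef_rot: [-2.249, -2.193, 0.0]
wrist_force: [0.5, 0.5, -0.1]
opening: 0.092
grasp_force: 39.4
```

Call:
{"fn": "send_rows", "kwargs": {"series": [[[0.1, 0, 0, 0, 0, 0, -1], [0.1, 0, 0, 0, 0, 0, -1], [0, 0, 0, 0, 0, 0, -1], [0, 0, -0.08, 0, 0, 0, -1], [0, 0, -0.12, 0, 0, 0, -1], [0, 0, -0.12, 0, 0, 0, -1], [0, 0, -0.12, 0, 0, 0, -1], [0, 0, -0.08, 0, 0, 0, -1]]]}}

```text
time_s: 6.0
position: [699.5, 98.9, 178.5]
eef_rot: [2.246, 2.193, 0.004]
wrist_force: [1.2, -0.7, -0.7]
opening: 0.094
grasp_force: 40.1
```

Run:
```python
from h import *
d,s=snap("wrist","w3"); snap("side","s3"); print(s["position"],s["opening"],s["grasp_force"],s["wrist_force"])
a=cv2.imread("pics/w3.png");b=cv2.imread("pics/s3.png")
cv2.imwrite("pics/c3.png",np.hstack([cv2.resize(a,(400,300)),cv2.resize(b[60:300,60:380],(400,300))]))
```

```text
[699.47220783  98.88637482 178.50700117] 0.09370839974072573 40.10140523314476 [ 1.20852467 -0.65278205 -0.6576461 ]
```

View pics/c3.png

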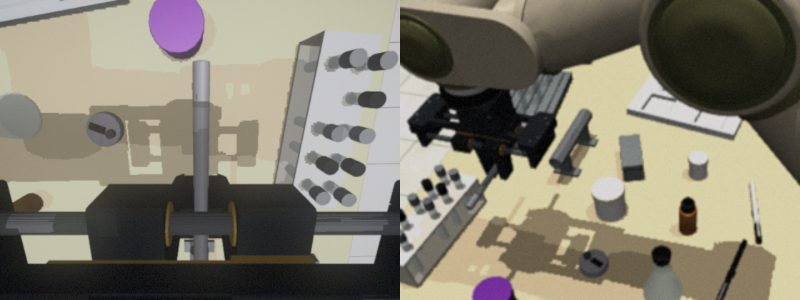

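The rod is held level, about 15 mm off centre. Move to hover over the long tray and turn.

Call:
{"fn": "send_rows", "kwargs": {"series": [[[-0.145, -0.0525, -0.05, 0, 0, 0, -1], [-0.145, -0.0525, -0.04, 0, 0, 0, -1], [-0.145, -0.0525, 0, 0, 0, 0, -1], [-0.145, -0.0525, 0, 0, 0, 0, -1], [-0.145, -0.0525, 0, 0, 0, 0, -1], [-0.145, -0.0525, 0, 0, 0, 0, -1], [-0.145, -0.0525, 0, 0, 0, 0, -1], [-0.145, -0.0525, 0, 0, 0, 0, -1]]]}}

```text
time_s: 6.77
position: [585.7, -190.0, 196.1]
eef_rot: [-2.246, -2.193, 0.001]
wrist_force: [0.3, -0.1, -1.0]
opening: 0.094
grasp_force: 39.8
```

Call:
{"fn": "send_rows", "kwargs": {"series": [[[-0.145, -0.0525, 0, 0, 0, 0, -1], [-0.145, -0.0525, 0, 0, 0, 0, -1], [-0.145, -0.0525, 0, 0, 0, 0, -1], [-0.145, -0.0525, 0, 0, 0, 0, -1], [-0.145, -0.0525, 0, 0, 0, 0, -1], [0, 0, 0, 0, 0, 0.152, -1], [0, 0, 0, 0, 0, 0.152, -1], [0, 0, 0, 0, 0, 0.152, -1]]]}}

```text
time_s: 7.43
position: [516.3, -368.8, 195.7]
eef_rot: [-2.607, -1.747, 0.001]
wrist_force: [0.0, 0.2, -0.0]
opening: 0.088
grasp_force: 39.8
```

Call:
{"fn": "send_rows", "kwargs": {"series": [[[0, 0, 0, 0, 0, 0.152, -1], [0, 0, 0, 0, 0, 0.152, -1], [0, 0, 0, 0, 0, 0.152, -1], [0, 0, 0, 0, 0, 0.152, -1], [0, 0, 0, 0, 0, 0.152, -1], [0, 0, 0, 0, 0, 0.152, -1], [0, 0, 0, 0, 0, 0.152, -1], [0, 0, 0, 0, 0, 0.152, -1]]]}}

```text
time_s: 8.1
position: [516.8, -367.9, 195.9]
eef_rot: [-3.119, -0.356, 0.003]
wrist_force: [-0.0, -0.1, -1.0]
opening: 0.094
grasp_force: 39.8
```

Call:
{"fn": "send_rows", "kwargs": {"series": [[[0, 0, 0, 0, 0, 0.152, -1], [0, 0, 0, 0, 0, 0.152, -1], [0, 0, 0, 0, 0, 0.152, -1], [0, 0, 0, 0, 0, 0, -1], [0, 0, 0, 0, 0, 0, -1]]]}}

```text
time_s: 8.52
position: [516.9, -368.1, 196.5]
eef_rot: [-3.134, 0.19, 0.002]
wrist_force: [-0.1, -0.5, -1.6]
opening: 0.091
grasp_force: 39.8
```

Run:
```python
from h import *
d,s=snap("wrist","w4"); print(s["position"],s["time_s"]);plan(s,(516.6,-369.3,60),np.radians(-7.2))
def T(p,yaw,q): a=np.radians(yaw); return np.array([p[0]+np.cos(a)*q[0]-np.sin(a)*q[1],p[1]+np.sin(a)*q[0]+np.cos(a)*q[1],q[2]])
for q in [(70,-42,49),(-70,-42,49),(120,65,16),(120,-65,16),(90,55,16),(30,55,16),(90,-5,16)]: print(q,proj(d,T((507,-325.7),-7.2,q),s).round())
```

```text
[ 516.93509111 -368.07971284  196.47085076] 8.5167
theta -0.121 tool z [-0.001  0.001 -1.   ] shift mm [  0.    1.4 136.5] share [0.    0.006 0.546] turn deg 0.3 share 0.006
(70, -42, 49) [283. 139.]
(-70, -42, 49) [282. 280.]
(120, 65, 16) [171.  83.]
(120, -65, 16) [307.  84.]
(90, 55, 16) [184. 116.]
(30, 55, 16) [188. 177.]
(90, -5, 16) [245. 116.]
```

View pics/w4.png

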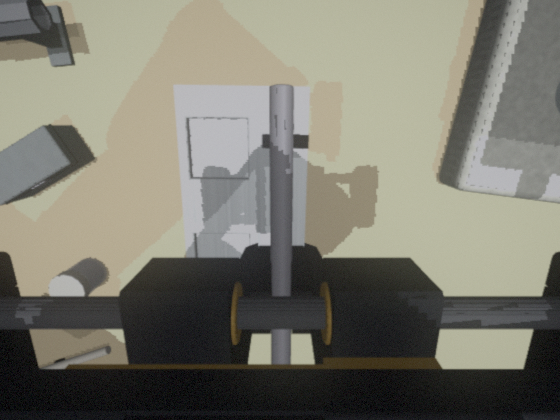

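The tray's square pocket corner is at (188,118) and the front rest centre at (285,141), about 3 px right and 2 px down of prediction. So I shift the tray estimate to (505,-328.5) and lower the rod.

Call:
{"fn": "send_rows", "kwargs": {"series": [[[-0.007, 0.016, 0.14, 0, 0, 0, -1], [0, 0, 0.14, 0, 0, 0, -1], [0, 0, 0.14, 0, 0, 0, -1], [0, 0, 0.1, 0, 0, 0, -1], [0, 0, 0.06, 0, 0, 0, -1], [0, 0, 0.04, 0, 0, 0, -1], [0, 0, 0.015, 0, 0, 0, -1], [0, 0, 0, 0, 0, 0, -1]]]}}

```text
time_s: 9.23
position: [514.8, -372.1, 38.6]
eef_rot: [-3.135, 0.194, 0.001]
wrist_force: [-1.1, -0.5, -1.1]
opening: 0.094
grasp_force: 39.8
```

Run:
```python
from h import *
d,s=snap("wrist","w5"); snap("side","s5"); print(s["position"],s["wrist_force"])
a=cv2.imread("pics/w5.png");b=cv2.imread("pics/s5.png")
cv2.imwrite("pics/c5.png",np.hstack([cv2.resize(a,(400,300)),cv2.resize(b[60:240,200:440],(400,300))]))
```

```text
[ 514.83973644 -372.07748072   38.57265119] [-1.14628373 -0.51500036 -1.06874909]
```

View pics/c5.png

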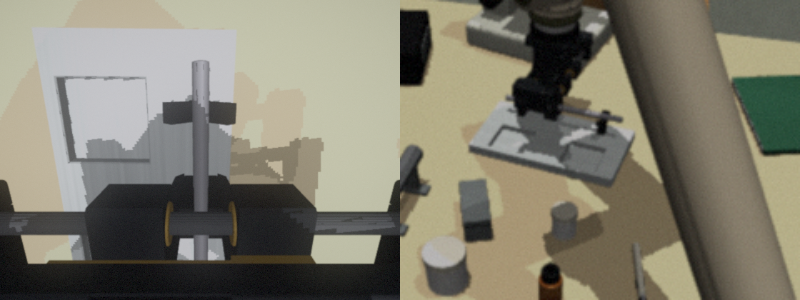

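The rod (201) sits over the front notch centre (200 px). Lower the last 2 mm, release, rise.

Call:
{"fn": "send_rows", "kwargs": {"series": [[[0, 0, 0.01, 0, 0, 0, -1], [0, 0, 0, 0, 0, 0, -1], [0, 0, 0, 0, 0, 0, -0.5], [0, 0, 0, 0, 0, 0, -0.4], [0, 0, 0, 0, 0, 0, -0.4], [0, 0, -0.08, 0, 0, 0, -0.4], [0, 0, -0.16, 0, 0, 0, -0.4], [0, 0, -0.16, 0, 0, 0, 0]]]}}

```text
time_s: 10.0
position: [514.3, -371.7, 136.6]
eef_rot: [-3.133, 0.196, 0.004]
wrist_force: [0.1, -0.2, 0.6]
opening: 0.355
grasp_force: 0.0
```

Run:
```python
from h import *
d,s=snap("wrist","w6"); print(s["position"]); cv2.imwrite("pics/w6s.png",cv2.resize(d["color"],(400,300)))
for n,p,t in [("small",(447,-132,160),-np.pi/2+.0)]: plan(s,p,None)
```

```text
[ 514.29935214 -371.72335048  136.60044821]
theta -0.125 tool z [-0.003  0.003 -1.   ] shift mm [ -96.7 -229.5  -22.6] share [-0.387 -0.918 -0.09 ] turn deg None share None
```

View pics/w6s.png

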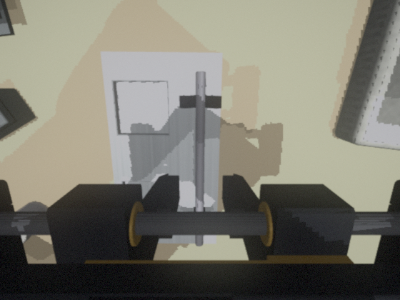

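The rod lies in both notches, ends at (201,72) and (199,245) in the reduced picture. Next, hover over the small pot.

Call:
{"fn": "send_rows", "kwargs": {"series": [[[-0.055, -0.131, -0.03, 0, 0, 0, 0.3], [-0.055, -0.131, -0.02, 0, 0, 0, 0.3], [-0.055, -0.131, -0.02, 0, 0, 0, 0.3], [-0.055, -0.131, -0.02, 0, 0, 0, 0.3], [-0.055, -0.131, 0, 0, 0, 0, 0.3], [-0.055, -0.131, 0, 0, 0, 0, 0.3], [-0.057, -0.131, 0, 0, 0, 0, 0.3], [0, 0, 0, 0, 0, 0, 0.3]]]}}

```text
time_s: 10.72
position: [445.1, -127.8, 159.0]
eef_rot: [-3.134, 0.19, 0.003]
wrist_force: [-0.5, -0.3, -0.1]
opening: 0.649
grasp_force: 0.0
```

```bash
cat >> h.py <<'E'
def T(p,yaw,q): a=np.radians(yaw); return np.array([p[0]+np.cos(a)*q[0]-np.sin(a)*q[1],p[1]+np.sin(a)*q[0]+np.cos(a)*q[1]])
E
python3 - <<'E'
from h import *
d=load("w6.npy");s=d["st"]
a=onplane(d,281.4,101,40,s);b=onplane(d,278.6,343,40,s); print("rod",(a+b)/2,np.linalg.norm(a-b),np.degrees(np.arctan2(*(a-b)[::-1])))
k=1.4;q=[onplane(d,u*k,v*k,16,s) for u,v in [(113,81),(169,81),(169,133),(118,134)]];print("pocket+60",np.mean(q,0),[x.round() for x in q])
print("expected",T((505,-328.5),-7,(60,25)), "rod exp",T((505,-328.5),-7,(0,-42)))
d,s=snap("wrist","w7");print(s["position"]);plan(s,(447,-132,26))
u=proj(d,(447,-132,45),s).round().astype(int);print(u)
c=d["color"].copy();cv2.circle(c,tuple(u.tolist()),2,(0,0,255),-1);cv2.imwrite("pics/w7.png",cv2.resize(c,(400,300)))
E
```

```text
rod [ 496.79591505 -368.33033419] 202.33427402556956 -7.819159959662904
pocket+60 [ 568.47233009 -310.98614844] [array([ 602., -285.]), array([ 594., -346.]), array([ 536., -337.]), array([ 542., -277.])]
expected [ 567.59950268 -310.99850681] rod exp [ 499.88148758 -370.18693837]
[ 445.11820263 -127.81888631  159.01824747]
theta -0.121 tool z [-0.002  0.002 -1.   ] shift mm [  2.7   4.2 133. ] share [0.011 0.017 0.532] turn deg None share None
[286 206]
```

View pics/w7.png

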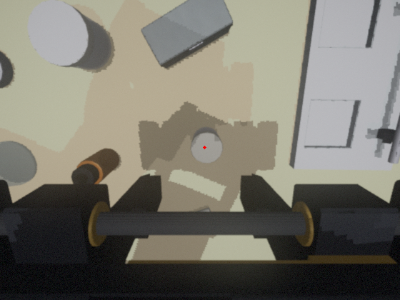

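The pot lid centre is at (207,146) against a predicted (204,147), about 3 mm off along the closing line. Grasp it and lift.

Call:
{"fn": "send_rows", "kwargs": {"series": [[[0.012, 0.025, 0.13, 0, 0, 0, 0.3], [0, 0, 0.15, 0, 0, 0, 0.3], [0, 0, 0.14, 0, 0, 0, 0.3], [0, 0, 0.08, 0, 0, 0, 0.3], [0, 0, 0.03, 0, 0, 0, 0.3], [0, 0, 0, 0, 0, 0, -1], [0, 0, 0, 0, 0, 0, -1], [0, 0, 0, 0, 0, 0, -1]]], "newtons": 15}}

```text
time_s: 11.43
position: [450.4, -139.9, 27.7]
eef_rot: [3.134, -0.196, 0.004]
wrist_force: [-1.1, 0.6, 0.0]
opening: 0.448
grasp_force: 0.1
```

Call:
{"fn": "send_rows", "kwargs": {"series": [[[0, 0, 0, 0, 0, 0, -1], [0, 0, 0, 0, 0, 0, -1]]]}}

```text
time_s: 11.6
position: [450.2, -139.7, 27.6]
eef_rot: [3.134, -0.196, 0.004]
wrist_force: [0.2, -0.7, 2.7]
opening: 0.407
grasp_force: 14.2
```

Run:
```python
from h import *
from plant import manip
s=manip.state();print(s["position"],s["opening"]*88,s["grasp_force"]);t=T((505,-328.5),-7,(-60,25));print(t);plan(s,(*t,110))
```

```text
[ 450.23132021 -139.67013884   27.57961368] 35.785919433950355 14.18880959681701
[ 448.49396449 -296.3741856 ]
theta -0.125 tool z [ 0.002 -0.001 -1.   ] shift mm [ 18.  155.8 -82.2] share [ 0.072  0.623 -0.329] turn deg None share None
```

Call:
{"fn": "send_rows", "kwargs": {"series": [[[0, 0, -0.08, 0, 0, 0, -1], [0, 0, -0.14, 0, 0, 0, -1], [0, 0, -0.11, 0, 0, 0, -1], [0.012, 0.125, 0, 0, 0, 0, -1], [0.015, 0.125, 0, 0, 0, 0, -1], [0.015, 0.125, 0, 0, 0, 0, -1], [0.015, 0.125, 0, 0, 0, 0, -1], [0.015, 0.123, 0, 0, 0, 0, -1]]]}}

```text
time_s: 12.27
position: [447.9, -297.6, 109.8]
eef_rot: [3.135, -0.196, 0.001]
wrist_force: [0.4, 0.1, 0.1]
opening: 0.413
grasp_force: 14.4
```

Call:
{"fn": "send_rows", "kwargs": {"series": [[[0, 0, 0, 0, 0, 0, -1], [0, 0, 0, 0, 0, 0, -1]]]}}

```text
time_s: 12.43
position: [447.9, -297.1, 109.3]
eef_rot: [3.135, -0.199, 0.001]
wrist_force: [0.1, 0.5, -0.1]
opening: 0.405
grasp_force: 14.4
```

Run:
```python
from h import *
d,s=snap("wrist","w8");print(s["position"],s["grasp_force"])
t=T((505,-328.5),-7,(-60,25));plan(s,(*t,34))
cv2.imwrite("pics/w8s.png",cv2.resize(d["color"],(400,300)))
```

```text
[ 447.89076079 -297.05420075  109.28957846] 14.382751831726637
theta -0.127 tool z [ 0.001 -0.    -1.   ] shift mm [ 0.5 -0.8 75.3] share [ 0.002 -0.003  0.301] turn deg None share None
```

View pics/w8s.png

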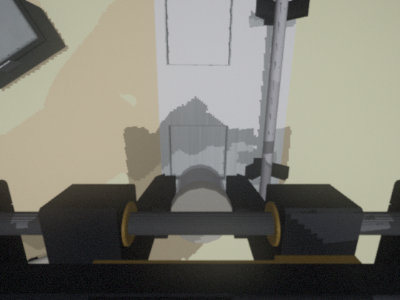

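Run:
```python
from h import *
d=load("w8.npy");s=d["st"];z=109.3+17.4
print(onplane(d,201*1.4,163*1.4,z,s)-s["position"][:2], proj(d,(*(s["position"][:2]),z),s)/1.4)
q=[onplane(d,u*1.4,v*1.4,16,s) for u,v in [(170,125),(228,125),(166,65),(230,65)]];print(q)
print(T((505,-328.5),-7,(-30,55)),T((505,-328.5),-7,(-30,-5)))
```

```text
[27.82020586 -3.62120166] [200.84632662 207.96953708]
[array([ 483.2497799 , -269.36179915]), array([ 475.63426713, -329.14788048]), array([ 541.44837851, -275.06917648]), array([ 533.62140755, -336.51742464])]
[ 481.92642934 -270.25388136] [ 474.61426873 -329.80665046]
```

The pot sits about 6 mm toward the arm in the grip, by its front bottom edge. Shift +7 mm, lower, release.

Call:
{"fn": "send_rows", "kwargs": {"series": [[[0.028, -0.005, 0.08, 0, 0, 0, -1], [0, 0, 0.09, 0, 0, 0, -1], [0, 0, 0.07, 0, 0, 0, -1], [0, 0, 0.04, 0, 0, 0, -1], [0, 0, 0.018, 0, 0, 0, -1], [0, 0, 0, 0, 0, 0, -1], [0, 0, 0, 0, 0, 0, -0.1], [0, 0, 0, 0, 0, 0, 0.1]]]}}

```text
time_s: 13.15
position: [455.6, -295.9, 35.5]
eef_rot: [3.134, -0.195, 0.002]
wrist_force: [0.6, 0.9, -0.0]
opening: 0.505
grasp_force: 0.0
```

Call:
{"fn": "send_rows", "kwargs": {"series": [[[0, 0, 0, 0, 0, 0, 0.1], [0, 0, 0, 0, 0, 0, 0.1], [0, 0, -0.08, 0, 0, 0, 0.1], [0, 0, -0.16, 0, 0, 0, 0.1], [0, 0, -0.16, 0, 0, 0, 0.1], [0, 0, -0.1, 0, 0, 0, 0.1], [0, 0, 0, 0, 0, 0, 0.1]]]}}

```text
time_s: 13.73
position: [456.7, -297.1, 165.2]
eef_rot: [3.128, -0.195, 0.012]
wrist_force: [0.5, -0.9, 0.7]
opening: 0.55
grasp_force: 0.0
```

Run:
```python
from h import *
d,s=snap("wrist","w9");print(s["position"]); plan(s,(437,4,160))
t=T((505,-328.5),-7,(-60,25)); print("exp lid",proj(d,(*t,51),s))
g=cv2.cvtColor(d["color"],cv2.COLOR_BGR2GRAY)[120:260,200:380]
np.savetxt("/tmp/g",g,fmt="%d")
c=cv2.HoughCircles(cv2.medianBlur(g,3),cv2.HOUGH_GRADIENT,1,40,param1=80,param2=15,minRadius=22,maxRadius=45)
print(None if c is None else c[0][:3]+[200,120,0])
```

```text
[ 456.68492594 -297.08404925  165.21408569]
theta -0.125 tool z [ 0.007 -0.007 -1.   ] shift mm [ -57.  -296.3    2.8] share [-0.228 -1.185  0.011] turn deg None share None
exp lid [280.5499569  218.98182695]
[[269.5        195.5         44.40000153]
 [326.5        133.5         40.        ]]
```

Call:
{"fn": "send_rows", "kwargs": {"series": [[[-0.028, -0.148, 0, 0, 0, 0, 0.1], [-0.028, -0.148, 0, 0, 0, 0, 0.1], [-0.028, -0.148, 0, 0, 0, 0, 0.1], [-0.028, -0.148, 0, 0, 0, 0, 0.1], [-0.028, -0.148, 0, 0, 0, 0, 0.1], [-0.028, -0.148, 0, 0, 0, 0, 0.1], [-0.028, -0.148, 0, 0, 0, 0, 0.1], [-0.03, -0.148, 0, 0, 0, 0, 0.1]]]}}

```text
time_s: 14.45
position: [435.1, 6.8, 158.6]
eef_rot: [-3.135, 0.197, 0.003]
wrist_force: [1.6, 0.8, 0.0]
opening: 0.549
grasp_force: 0.0
```

Call:
{"fn": "send_rows", "kwargs": {"series": [[[0, 0, 0, 0, 0, 0, 0.1], [0, 0, 0, 0, 0, 0, 0.1]]]}}

```text
time_s: 14.62
position: [435.3, 6.5, 158.8]
eef_rot: [-3.136, 0.19, 0.002]
wrist_force: [0.8, -0.9, 0.0]
opening: 0.55
grasp_force: 0.0
```

Run:
```python
from h import *
d,s=snap("wrist","w10");print(s["position"]);dt,_=snap("top","t10")
plan(s,(437,4,40))
h=cv2.cvtColor(d["color"],cv2.COLOR_BGR2HSV)
m=cv2.inRange(h,(3,130,40),(18,255,255)); m[240:]=0
n,l,st,c=cv2.connectedComponentsWithStats(m)
for i in range(1,n):
    if st[i,4]>60: print("orange",st[i],c[i])
for z in (0,55,70,82): print(z,proj(d,(437,4,z),s).round(),307*16/(s["position"][2]+133-z))
cv2.imwrite("pics/w10.png",np.hstack([d["color"][100:300,180:430],cv2.resize(dt["color"][120:270,340:465],(250,300))[:200],cv2.resize(dt["color"][190:260,360:450],(250,200))]))
```

```text
[435.34785958   6.52547708 158.77872399]
theta -0.121 tool z [-0.002  0.    -1.   ] shift mm [  2.1   2.3 118.8] share [0.008 0.009 0.475] turn deg None share None
orange [285 193  19  24  79] [298.01265823 203.64556962]
orange [266 194  16  27  88] [269.875      206.28409091]
0 [283. 194.] 16.834675033415643
55 [284. 209.] 20.74510715013489
70 [284. 215.] 22.148202098363928
82 [284. 220.] 23.41514862243455
```

View pics/w10.png

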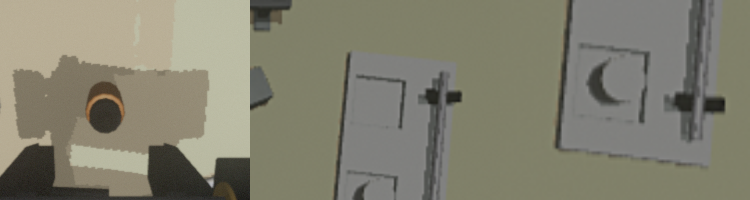

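The small pot is well centred in its pocket. The dropper ring is centred at (285,215), matching prediction. Grasp the dropper and lift.

Call:
{"fn": "send_rows", "kwargs": {"series": [[[0.008, 0.009, 0.13, 0, 0, 0, 0.1], [0, 0, 0.15, 0, 0, 0, 0.1], [0, 0, 0.12, 0, 0, 0, 0.1], [0, 0, 0.06, 0, 0, 0, 0.1], [0, 0, 0.015, 0, 0, 0, 0.1], [0, 0, 0, 0, 0, 0, -1], [0, 0, 0, 0, 0, 0, -1], [0, 0, 0, 0, 0, 0, -1]]], "newtons": 15}}

```text
time_s: 15.38
position: [438.4, 2.0, 41.8]
eef_rot: [3.135, -0.197, 0.003]
wrist_force: [0.3, -0.0, -0.6]
opening: 0.356
grasp_force: 15.0
```

Call:
{"fn": "send_rows", "kwargs": {"series": [[[0, 0, 0, 0, 0, 0, -1], [0, 0, 0, 0, 0, 0, -1], [0, 0, -0.06, 0, 0, 0, -1], [0, 0, -0.14, 0, 0, 0, -1], [0, 0, -0.15, 0, 0, 0, -1], [0, 0, -0.13, 0, 0, 0, -1], [0, 0, -0.1, 0, 0, 0, -1], [0, 0, 0, 0, 0, 0, -1]]]}}

```text
time_s: 16.05
position: [439.3, 2.3, 190.6]
eef_rot: [3.134, -0.195, 0.015]
wrist_force: [0.0, -0.1, -0.0]
opening: 0.358
grasp_force: 15.0
```

Run:
```python
from h import *
from plant import manip
s=manip.state();print(s["position"],s["opening"]*88,s["grasp_force"]);plan(s,(568.1,-310.6,s["position"][2]))
```

```text
[439.34030609   2.30532718 190.61196583] 31.506130412865776 14.986012489534914
theta -0.124 tool z [ 0.009 -0.003 -1.   ] shift mm [166.6 294.5   2. ] share [0.666 1.178 0.008] turn deg None share None
```

Call:
{"fn": "send_rows", "kwargs": {"series": [[[0.074, 0.131, 0, 0, 0, 0, -1], [0.074, 0.131, 0, 0, 0, 0, -1], [0.074, 0.131, 0, 0, 0, 0, -1], [0.074, 0.131, 0, 0, 0, 0, -1], [0.074, 0.131, 0, 0, 0, 0, -1], [0.074, 0.131, 0, 0, 0, 0, -1], [0.074, 0.131, 0, 0, 0, 0, -1], [0.074, 0.131, 0, 0, 0, 0, -1]]]}}

```text
time_s: 16.72
position: [552.1, -277.4, 185.1]
eef_rot: [-3.135, 0.196, 0.001]
wrist_force: [0.7, 0.1, 0.1]
opening: 0.355
grasp_force: 15.0
```

Call:
{"fn": "send_rows", "kwargs": {"series": [[[0.074, 0.131, 0, 0, 0, 0, -1], [0, 0, 0.1, 0, 0, 0, -1], [0, 0, 0.1, 0, 0, 0, -1], [0, 0, 0.06, 0, 0, 0, -1], [0, 0, 0, 0, 0, 0, -1], [0, 0, 0, 0, 0, 0, -1]]]}}

```text
time_s: 17.22
position: [566.0, -310.4, 120.1]
eef_rot: [-3.134, 0.196, 0.002]
wrist_force: [0.2, 0.2, -0.2]
opening: 0.357
grasp_force: 15.0
```

Run:
```python
from h import *
from plant import manip
s=manip.state();print(s["position"],s["grasp_force"]);plan(s,(569,-310.8,48))
```

```text
[ 565.97872876 -310.36872704  120.11514792] 14.9866852350533
theta -0.125 tool z [-0.001  0.001 -1.   ] shift mm [ 3.2  0.1 72.1] share [0.013 0.    0.288] turn deg None share None
```

Call:
{"fn": "send_rows", "kwargs": {"series": [[[0.013, 0, 0.08, 0, 0, 0, -1], [0, 0, 0.09, 0, 0, 0, -1], [0, 0, 0.07, 0, 0, 0, -1], [0, 0, 0.035, 0, 0, 0, -1], [0, 0, 0.013, 0, 0, 0, -1], [0, 0, 0, 0, 0, 0, -1], [0, 0, 0, 0, 0, 0, -0.1], [0, 0, 0, 0, 0, 0, 0.1]]]}}

```text
time_s: 17.88
position: [570.0, -311.4, 50.3]
eef_rot: [3.134, -0.196, 0.003]
wrist_force: [0.1, -0.4, -0.6]
opening: 0.484
grasp_force: 0.0
```

Call:
{"fn": "send_rows", "kwargs": {"series": [[[0, 0, 0, 0, 0, 0, 0.1], [0, 0, 0, 0, 0, 0, 0.1], [0, 0, -0.06, 0, 0, 0, 0.1], [0, 0, -0.14, 0, 0, 0, 0.1], [0, 0, -0.16, 0, 0, 0, 0.1], [0, 0, -0.16, 0, 0, 0, 0.3], [0, 0, 0, 0, 0, 0, 0.6], [0, 0, 0, 0, 0, 0, 0.8]]]}}

```text
time_s: 18.55
position: [570.0, -311.4, 181.5]
eef_rot: [3.132, -0.196, 0.007]
wrist_force: [0.6, -1.1, -0.4]
opening: 0.753
grasp_force: 0.0
```

Run:
```python
from h import *
d,s=snap("wrist","w12");print(s["position"]);plan(s,(580,-6,150))
h=cv2.cvtColor(d["color"],cv2.COLOR_BGR2HSV)
m=cv2.inRange(h,(3,130,40),(18,255,255)); m[250:]=0
n,l,st,c=cv2.connectedComponentsWithStats(m)
for i in range(1,n):
    if st[i,4]>30: print("orange",st[i],c[i])
for z in (6,61,76): print(z,proj(d,(568.1,-310.8,z),s).round())
```

```text
[ 570.04593012 -311.41798405  181.46878514]
theta -0.125 tool z [ 0.004 -0.003 -1.   ] shift mm [ -28.3 -304.4   30.5] share [-0.113 -1.218  0.122] turn deg None share None
6 [280. 195.]
61 [280. 209.]
76 [280. 214.]
```

Call:
{"fn": "send_rows", "kwargs": {"series": [[[-0.0125, -0.135, 0, 0, 0, 0, 0.8], [-0.0125, -0.135, 0, 0, 0, 0, 0.8], [-0.0125, -0.135, 0, 0, 0, 0, 0.8], [-0.0125, -0.135, 0, 0, 0, 0, 0.8], [-0.0125, -0.135, 0, 0, 0, 0, 0.8], [-0.0125, -0.135, 0, 0, 0, 0, 0.8], [-0.0125, -0.135, 0, 0, 0, 0, 0.8], [-0.0125, -0.135, 0, 0, 0, 0, 0.8]]]}}

```text
time_s: 19.27
position: [577.4, -38.2, 176.9]
eef_rot: [-3.135, 0.196, 0.005]
wrist_force: [0.6, -0.2, -0.7]
opening: 0.902
grasp_force: 0.0
```

Call:
{"fn": "send_rows", "kwargs": {"series": [[[-0.0125, -0.135, 0.1, 0, 0, 0, 0.8], [0, 0, 0, 0, 0, 0, 0.8], [0, 0, 0, 0, 0, 0, 0.8]]]}}

```text
time_s: 19.52
position: [578.2, -5.0, 151.6]
eef_rot: [-3.135, 0.192, 0.008]
wrist_force: [0.1, -0.8, -0.2]
opening: 0.903
grasp_force: 0.0
```

Run:
```python
from h import *
d,s=snap("wrist","w13");dt,_=snap("top","t13");print(s["position"]);plan(s,(580,-6,36))
u=proj(d,(580,-6,60),s);print(u)
g=cv2.cvtColor(d["color"],cv2.COLOR_BGR2GRAY)
gl=cv2.medianBlur(g,5)[110:260,180:390]
c=cv2.HoughCircles(gl,cv2.HOUGH_GRADIENT,1,20,param1=60,param2=12,minRadius=36,maxRadius=50)
print("hough",None if c is None else c[0][:4]+[180,110,0])
a=d["color"][100:300,170:420]
W=lambda i:cv2.resize(i,(250,200),interpolation=cv2.INTER_CUBIC)
b=W(dt["color"][150:240,365:455]);e=W(dt["color"][150:250,100:200])
ds,_=snap("side","s13")
cv2.imwrite("pics/w13.png",np.hstack([a,b,W(ds["color"][110:182,240:345])]))
```

```text
[578.19396154  -5.00525024 151.6100073 ]
theta -0.122 tool z [-0.005  0.001 -1.   ] shift mm [  2.5   0.8 115.6] share [0.01  0.003 0.462] turn deg None share None
[282.12523872 213.30283496]
hough [[282.5        213.5         36.59999847]]
```

View pics/w13.png

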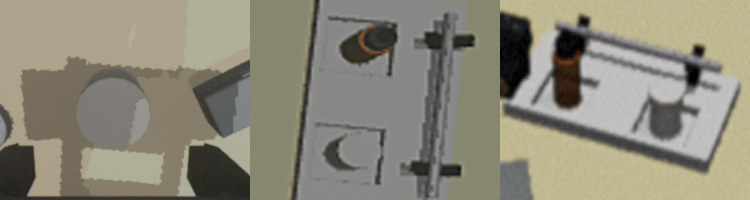

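Long tray done: bottle and pot upright in their pockets, rod on both rests. The large pot is at (282.5,213.5), as predicted. Grasp it and lift.

Call:
{"fn": "send_rows", "kwargs": {"series": [[[0.008, 0.003, 0.13, 0, 0, 0, 0.8], [0, 0, 0.15, 0, 0, 0, 0.8], [0, 0, 0.12, 0, 0, 0, 0.8], [0, 0, 0.05, 0, 0, 0, 0.8], [0, 0, 0.015, 0, 0, 0, 0.3], [0, 0, 0, 0, 0, 0, -1], [0, 0, 0, 0, 0, 0, -1], [0, 0, 0, 0, 0, 0, -1]]], "newtons": 20}}

```text
time_s: 20.33
position: [582.0, -8.0, 39.3]
eef_rot: [3.135, -0.197, 0.004]
wrist_force: [0.0, -0.1, -1.1]
opening: 0.633
grasp_force: 19.8
```

Call:
{"fn": "send_rows", "kwargs": {"series": [[[0, 0, 0, 0, 0, 0, -1], [0, 0, 0, 0, 0, 0, -1], [0, 0, -0.06, 0, 0, 0, -1], [0, 0, -0.14, 0, 0, 0, -1], [0, 0, -0.15, 0, 0, 0, -1], [0, 0, -0.13, 0, 0, 0, -1], [0, 0, -0.1, 0, 0, 0, -1], [0, 0, 0, 0, 0, 0, -1]]]}}

```text
time_s: 21.0
position: [582.9, -7.6, 188.6]
eef_rot: [3.134, -0.195, 0.016]
wrist_force: [0.4, -0.4, -0.3]
opening: 0.63
grasp_force: 19.8
```

Run:
```python
from h import *
from plant import manip
s=manip.state();print(s["position"],s["opening"]*88,s["grasp_force"]);plan(s,(460.4,314.7,140),np.radians(7.2))
d=load("top0.npy")
P=lambda u,v,z: onplane(d,(u+.5)/2.3-.5+110,(v+.5)/2.3-.5+95,z)
print(np.mean([P(*q,16) for q in [(53,253),(126,244),(134,319),(62,329)]],0))
```

```text
[582.92385041  -7.62756586 188.5769205 ] 55.466743527331445 19.779121098617907
theta -0.124 tool z [ 0.01  -0.002 -1.   ] shift mm [-162.1 -304.7   46.7] share [-0.648 -1.219  0.187] turn deg -14.3 share -0.318
[460.53595919 316.21819524]
```

Call:
{"fn": "send_rows", "kwargs": {"series": [[[-0.072, -0.1355, 0, 0, 0, 0, -1], [-0.072, -0.1355, 0, 0, 0, 0, -1], [-0.072, -0.1355, 0, 0, 0, 0, -1], [-0.072, -0.1355, 0, 0, 0, 0, -1], [-0.072, -0.1355, 0, 0, 0, 0, -1], [-0.072, -0.1355, 0, 0, 0, 0, -1], [-0.072, -0.1355, 0, 0, 0, 0, -1], [-0.072, -0.1355, 0, 0, 0, 0, -1]]]}}

```text
time_s: 21.67
position: [470.7, 280.9, 182.3]
eef_rot: [3.135, -0.196, -0.001]
wrist_force: [0.5, -0.3, 0.8]
opening: 0.629
grasp_force: 19.8
```

Call:
{"fn": "send_rows", "kwargs": {"series": [[[-0.072, -0.1355, 0, 0, 0, 0, -1], [0, 0, 0.1, 0, 0, -0.155, -1], [0, 0, 0.1, 0, 0, -0.155, -1], [0, 0, 0, 0, 0, 0, -1], [0, 0, 0, 0, 0, 0, -1]]]}}

```text
time_s: 22.08
position: [457.9, 315.0, 132.0]
eef_rot: [3.135, 0.181, -0.004]
wrist_force: [0.9, -0.0, -0.1]
opening: 0.634
grasp_force: 19.8
```

Run:
```python
from h import *
d,s=snap("wrist","w14");print(s["position"]);plan(s,(460.5,315.5,46),np.radians(7.2))
C=(510,321.5)
for q in [(-10,40),(-10,-40),(23,56),(23,-56),(85,56),(85,-56),(100,66),(100,-66)]:
    print(q,proj(d,(*T(C,7.2,q),16),s).round())
w7=load("w7.npy")["color"][0:110,180:345]
a=d["color"].copy()
for q in [(-10,40),(-10,-40),(23,56),(23,-56),(85,56),(85,-56),(100,66),(100,-66)]:
    cv2.circle(a,tuple(proj(d,(*T(C,7.2,q),16),s).astype(int).tolist()),2,(0,0,255),-1)
cv2.imwrite("pics/w14.png",np.hstack([a[:300],cv2.copyMakeBorder(w7,0,190,0,0,0)]))
```

```text
[457.91605494 314.97008038 132.03810395]
theta 0.115 tool z [-0.003 -0.001 -1.   ] shift mm [ 2.9 -0.3 86. ] share [ 0.012 -0.001  0.344] turn deg -0.6 share -0.013
(-10, 40) [231. 157.]
(-10, -40) [330. 156.]
(23, 56) [208. 114.]
(23, -56) [353. 113.]
(85, 56) [202.  24.]
(85, -56) [357.  23.]
(100, 66) [186.   1.]
(100, -66) [373.  -2.]
```

View pics/w14.png

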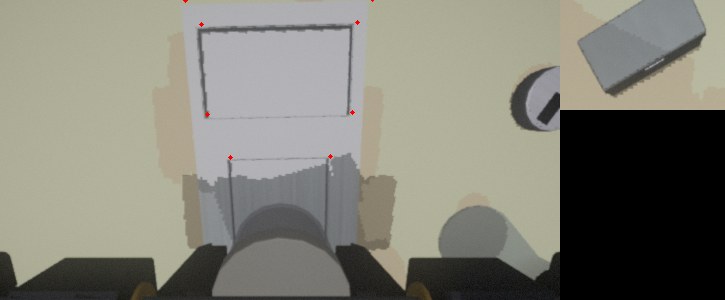

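The pocket corners are about 3 px left and 3 px down of prediction, so the tray centre becomes about (508,323) with yaw 7.6°. Lower the pot.

Call:
{"fn": "send_rows", "kwargs": {"series": [[[0.011, -0.003, 0.1, 0, 0, 0, -1], [0, 0, 0.11, 0, 0, 0, -1], [0, 0, 0.08, 0, 0, 0, -1], [0, 0, 0.035, 0, 0, 0, -1], [0, 0, 0.016, 0, 0, 0, -1], [0, 0, 0, 0, 0, 0, -1], [0, 0, 0, 0, 0, 0, -1], [0, 0, 0, 0, 0, 0, 0.5]]]}}

```text
time_s: 22.8
position: [461.9, 316.5, 49.0]
eef_rot: [-3.135, -0.185, -0.004]
wrist_force: [-0.5, -0.8, -0.2]
opening: 0.683
grasp_force: 0.0
```

Call:
{"fn": "send_rows", "kwargs": {"series": [[[0, 0, 0, 0, 0, 0, 0.8], [0, 0, 0, 0, 0, 0, 0.8], [0, 0, 0, 0, 0, 0, 0.8], [0, 0, -0.06, 0, 0, 0, 0.8], [0, 0, -0.14, 0, 0, 0, 0.8], [0, 0, -0.16, 0, 0, 0, 0.8], [0, 0, -0.16, 0, 0, 0, 0.8], [0, 0, -0.08, 0, 0, 0, 0.8]]]}}

```text
time_s: 23.47
position: [461.9, 316.7, 202.5]
eef_rot: [-3.134, -0.186, -0.01]
wrist_force: [-0.1, 0.1, 1.1]
opening: 0.9
grasp_force: 0.0
```

Run:
```python
from h import *
d,s=snap("wrist","w15");print(s["position"])
g=cv2.medianBlur(cv2.cvtColor(d["color"],cv2.COLOR_BGR2GRAY),5)
t=T((508,323),7.6,(-50,0));print("exp",proj(d,(*t,66),s))
c=cv2.HoughCircles(g[120:270,170:400],cv2.HOUGH_GRADIENT,1,20,param1=50,param2=10,minRadius=28,maxRadius=46)
if c is not None:
    for x in c[0][:3]: print(x+[170,120,0], onplane(d,x[0]+170,x[1]+120,66,s)-t)
plan(s,(575,-127,180),np.radians(105))
# box in first top view
d=load("top0.npy");h=cv2.cvtColor(d["color"],cv2.COLOR_BGR2HSV)
roi=h[145:190,305:358];print("table",h[160,300],"box",h[167,331])
m=(roi[...,1]<45).astype(np.uint8)
for r in m: print("".join(".#"[v] for v in r))
```

```text
[461.94287489 316.71321589 202.52499055]
exp [281.41038692 206.71493328]
[279.5        210.5         35.29999924] [-3.75171858  1.30531665]
[274.5        186.5         45.40000153] [17.7994549   8.35257855]
[317.5        200.5         38.79999924] [  9.65480663 -31.70190964]
theta 0.119 tool z [ 0.006  0.003 -1.   ] shift mm [ 59.6 454.   22.1] share [0.238 1.816 0.088] turn deg -98.2 share -2.182
table [ 30  44 133] box [ 60  12 104]
.............#.......#......#.#.............#..#.....
...#...............#....#.#....#..........#.#...#....
....#......##........#........#.#......#..#..........
...............#...............#...#.......#.........
...........#......#.........#.....#.........#......##
..................................#.................#
#.#..............#...#.......#....#.......#..........
..........#....#......#.........#..........#..##.....
........#.#.........#......#..........###....#.......
.................#..................#####...........#
....#.....#....#.#................########...#..#.#..
#..#...........................###########...........
.............
[... 1068 characters left out ...]
..#.......################..........................
..........#.############.............#...#...#.......
.....#....#.########.#......#..#...#.................
.............######..........##.........#.......#....
..#..........##..................#..#...........#..#.
..............#................#...........#.........
##.........................................#.........
......................#..........#....#....#.#.......
...........#..........#.....................#........
.......#..........#...........................#......
.....#...........#............#..#...................
...#..##.............#..#............................
................#.#....#.#...#......#.#...#......#...
```

Call:
{"fn": "send_rows", "kwargs": {"series": [[[0.02, 0.151, 0, 0, 0, 0, 0.4], [0.02, 0.151, 0, 0, 0, 0, 0.4], [0.02, 0.151, 0, 0, 0, 0, 0.4], [0.02, 0.151, 0, 0, 0, 0, 0.4], [0.02, 0.151, 0, 0, 0, 0, 0.4], [0.02, 0.151, 0, 0, 0, 0, 0.4], [0.02, 0.151, 0, 0, 0, 0, 0.4], [0.02, 0.151, 0, 0, 0, 0, 0.4]]]}}

```text
time_s: 24.18
position: [536.6, 19.3, 197.5]
eef_rot: [-3.136, -0.186, 0.0]
wrist_force: [0.9, 0.2, 0.3]
opening: 0.702
grasp_force: 0.0
```

Call:
{"fn": "send_rows", "kwargs": {"series": [[[0.02, 0.151, 0, 0, 0, 0, 0.4], [0.02, 0.151, 0, 0, 0, 0, 0.4], [0.02, 0.151, 0, 0, 0, 0, 0.4], [0.02, 0.151, 0, 0, 0, 0, 0.4], [0, 0, 0, 0, 0, -0.156, 0.4], [0, 0, 0, 0, 0, -0.156, 0.4], [0, 0, 0, 0, 0, -0.156, 0.4], [0, 0, 0, 0, 0, -0.156, 0.4]]]}}

```text
time_s: 24.85
position: [574.2, -126.7, 197.2]
eef_rot: [-2.994, -0.949, 0.001]
wrist_force: [-0.9, 0.1, -0.6]
opening: 0.695
grasp_force: 0.0
```

Call:
{"fn": "send_rows", "kwargs": {"series": [[[0, 0, 0, 0, 0, -0.156, 0.4], [0, 0, 0, 0, 0, -0.156, 0.4], [0, 0, 0, 0, 0, -0.156, 0.4], [0, 0, 0, 0, 0, -0.156, 0.4], [0, 0, 0, 0, 0, -0.156, 0.4], [0, 0, 0, 0, 0, -0.156, 0.4], [0, 0, 0, 0, 0, -0.156, 0.4], [0, 0, 0, 0, 0, -0.156, 0.4]]]}}

```text
time_s: 25.52
position: [574.2, -126.4, 197.3]
eef_rot: [-2.194, -2.248, 0.0]
wrist_force: [0.1, -1.2, 0.3]
opening: 0.697
grasp_force: 0.0
```

Call:
{"fn": "send_rows", "kwargs": {"series": [[[0, 0, 0, 0, 0, -0.156, 0.4], [0, 0, 0, 0, 0, -0.156, 0.4], [0, 0, 0, 0, 0, 0, 0.4], [0, 0, 0, 0, 0, 0, 0.4]]]}}

```text
time_s: 25.85
position: [574.2, -126.4, 197.4]
eef_rot: [-1.915, -2.49, 0.0]
wrist_force: [-0.4, -0.2, 0.2]
opening: 0.698
grasp_force: 0.0
```

Run:
```python
from h import *
d,s=snap("wrist","w16");print(s["position"],s["opening"]);plan(s,(575,-127,27))
c=d["color"];h=cv2.cvtColor(c,cv2.COLOR_BGR2HSV)
for n in ((530,-127,0),(575,-127,42),(575,-60,0)):
    u=proj(d,n,s).round().astype(int);print(n,u,h[u[1],u[0]])
m=h[40:300:7,140:420:5]
for r in m: print("".join("#" if v[1]<45 else "." for v in r))
for r in m: print("".join(chr(65+v[2]//10) for v in r))
```

```text
[ 574.21491057 -126.39620257  197.35895975] 0.6975716439606393
theta 1.83 tool z [-0.  0. -1.] shift mm [ -0.8   0.6 170.4] share [-0.003  0.002  0.682] turn deg None share None
(530, -127, 0) [242 180] [ 20  52 146]
(575, -127, 42) [282 199] [60  6 83]
(575, -60, 0) [299 129] [ 21  49 183]
......................................##################
.......................................#################
.........................................###############
.....##.....................................############
.......#######................................##########
.........#..####................................########
..............###................................#######
................##.................................#####
..................#..................................###
...................#.............................#...###
.......................................................#
........................................................
.................#............................###.......
................####..............#.........######......
..........
[... 2823 characters left out ...]
MMMSSSMMMMKGJKMM
SSSSSSSSSSOOOOOOOOOOOOOOOJJIIJJJIKMOOPOOMMMSSPMMMMGKKIMM
SSSSSSSSSSSSSSOOOOOOOOOOOMJJJJJJMLSSSSSSSSSSSMMMMJIKKMMM
SSSSSSSSSSSSSSSQOOOOOOOOOOKKKKKOONSSSSSSSSSSPMMMMGKKKMMK
SSSSSSSSSSSSRMSSSOOOOOOOOOKLMOQSSSSSSSSSSSKNGLMMGJKJMMKS
SSSSSSSSSSHGGGGGJSSPOOOOOOPSSSSSSSSSSSSSSFGFFFFIFKJMMMPS
OSSSSSSSRGGFFGFGHSSSSSSPOPSSSSSSSSSSSSSSQFFFFFFEGKKMMKSS
GLRSSSSKFFFFFGFGGSSSSSSSSSSSSSSSSSSSSSSSNFFFFEFEEEMMKRSS
FJIIILFFFFFFFFFFFSSSSSSSSSSSSSSSSSSSSSSSNFFEFEEEEEELLSSS
EPSSQEEFEEEFFFFFFSSSSSSSSSSSSSSSSSSSSSSSMFFEEEEDEEEEKSSS
GFSIEEEEEEEFFFFFQSSSSSSSSSSSSSSSSSSSSSSSSFFEEFEEEDDEDESR
GFDDEEEEEFEEEEFFJQSSSSSSSSSSSSSSSSSSSSSSSNEEEEFEEDDDDEEH
EEEEEEFFFFFFFFFFFGGGGGGGGGGHGHHGHHGGGGGGGGFFFFFEFFFFEEFE
```

Run:
```python
from h import *
d=load("w16.npy");s=d["st"];h=cv2.cvtColor(d["color"],cv2.COLOR_BGR2HSV)
m=cv2.inRange(h,(0,0,70),(180,48,112)); m[:140]=0;m[242:]=0;m[:,:235]=0;m[:,330:]=0
m=cv2.morphologyEx(m,cv2.MORPH_OPEN,np.ones((5,5)))
n,l,st,c=cv2.connectedComponentsWithStats(m);i=1+st[1:,4].argmax();print(st[i],c[i])
pts=np.argwhere(l==i)[:,::-1]
w=np.array([onplane(d,u,v,42,s) for u,v in pts],np.float32)
print(cv2.minAreaRect(w),w.mean(0))
e=np.cov(w.T);ev,V=np.linalg.eigh(e);print(np.sqrt(12*ev),np.degrees(np.arctan2(V[1,1],V[0,1]))%180)
# top view
t=load("top0.npy");ht=cv2.cvtColor(t["color"],cv2.COLOR_BGR2HSV);mt=cv2.inRange(ht,(0,0,60),(180,40,160));mt[:145]=0;mt[190:]=0;mt[:,:305]=0;mt[:,358:]=0
mt=cv2.morphologyEx(mt,cv2.MORPH_OPEN,np.ones((3,3)))
p=np.argwhere(mt)[:,::-1];w=np.array([onplane(t,u,v,42) for u,v in p],np.float32);print(cv2.minAreaRect(w),w.mean(0))
```

```text
[ 257  151   49   91 3492] [281.60796105 195.22451317]
((574.9418334960938, -125.91768646240234), (40.94076156616211, 88.8779296875), 21.05616569519043) [ 573.69385 -123.79713]
[39.39294446 83.39407448] 108.44414094573938
((576.51904296875, -128.26119995117188), (41.90540313720703, 87.49329376220703), 21.45828628540039) [ 576.98016 -128.00897]
```

Call:
{"fn": "send_rows", "kwargs": {"series": [[[0, 0.003, 0.1, 0, 0, -0.14, 0.4], [0, 0, 0.15, 0, 0, 0, 0.4], [0, 0, 0.15, 0, 0, 0, 0.4], [0, 0, 0.14, 0, 0, 0, 0.4], [0, 0, 0.09, 0, 0, 0, 0.4], [0, 0, 0.04, 0, 0, 0, 0.4], [0, 0, 0.012, 0, 0, 0, 0.4], [0, 0, 0, 0, 0, 0, 0]]], "newtons": 20}}

```text
time_s: 26.57
position: [575.3, -126.4, 27.3]
eef_rot: [1.772, 2.594, 0.0]
wrist_force: [-0.1, -0.4, -0.1]
opening: 0.645
grasp_force: 0.0
```

Call:
{"fn": "send_rows", "kwargs": {"series": [[[0, 0, 0, 0, 0, 0, -1], [0, 0, 0, 0, 0, 0, -1], [0, 0, 0, 0, 0, 0, -1], [0, 0, 0, 0, 0, 0, -1], [0, 0, 0, 0, 0, 0, -1]]]}}

```text
time_s: 26.98
position: [575.7, -126.5, 28.5]
eef_rot: [1.77, 2.593, 0.001]
wrist_force: [-0.1, 0.7, 6.7]
opening: 0.453
grasp_force: 20.0
```

Call:
{"fn": "send_rows", "kwargs": {"series": [[[0, 0, -0.06, 0, 0, 0, -1], [0, 0, -0.14, 0, 0, 0, -1], [0, 0, -0.16, 0, 0, 0, -1], [0, 0, -0.16, 0, 0, 0, -1], [0, 0, -0.1, 0, 0, 0, -1], [0, 0, 0, 0, 0, 0, -1], [0, 0, 0, 0, 0, 0, -1]]]}}

```text
time_s: 27.57
position: [575.2, -126.3, 183.3]
eef_rot: [1.769, 2.593, 0.001]
wrist_force: [-0.4, -0.4, -1.6]
opening: 0.45
grasp_force: 20.0
```

Run:
```python
from h import *
from plant import manip
s=manip.state();print(s["position"],s["opening"]*88,s["grasp_force"]);t=T((508,323),7.6,(54,0));print(t);plan(s,(*t,110),np.radians(97.6))
```

```text
[ 575.18300171 -126.28342637  183.29314551] 39.629587637599634 19.9977226392366
[561.52563917 330.14184507]
theta 1.944 tool z [ 0.003 -0.001 -1.   ] shift mm [430.2 153.5  72.7] share [1.721 0.614 0.291] turn deg 13.8 share 0.306
```

Call:
{"fn": "send_rows", "kwargs": {"series": [[[0.143, 0.051, 0, 0, 0, 0, -1], [0.143, 0.051, 0, 0, 0, 0, -1], [0.143, 0.051, 0, 0, 0, 0, -1], [0.143, 0.051, 0, 0, 0, 0, -1], [0.143, 0.051, 0, 0, 0, 0, -1], [0.143, 0.051, 0, 0, 0, 0, -1], [0.143, 0.051, 0, 0, 0, 0, -1], [0.143, 0.051, 0, 0, 0, 0, -1]]]}}

```text
time_s: 28.23
position: [564.7, 179.0, 180.1]
eef_rot: [-1.77, -2.593, 0.004]
wrist_force: [-0.5, 0.1, -0.6]
opening: 0.456
grasp_force: 20.0
```

Call:
{"fn": "send_rows", "kwargs": {"series": [[[0.143, 0.051, 0, 0, 0, 0, -1], [0.143, 0.051, 0, 0, 0, 0, -1], [0.143, 0.051, 0, 0, 0, 0, -1], [0.143, 0.051, 0, 0, 0, 0, -1], [0, 0, 0, 0, 0, 0.153, -1], [0, 0, 0, 0, 0, 0.153, -1], [0, 0, 0, 0, 0, 0, -1], [0, 0, 0, 0, 0, 0, -1]]]}}

```text
time_s: 28.9
position: [560.7, 328.7, 180.3]
eef_rot: [-2.064, -2.366, 0.004]
wrist_force: [0.0, 0.3, -0.7]
opening: 0.451
grasp_force: 20.0
```

Run:
```python
from h import *
from plant import manip
s=manip.state();print(s["position"],s["grasp_force"])
d=load("w14.npy");q=[onplane(d,*p,16,d["st"]) for p in [(199,30),(351,27),(349,116),(206,117)]]
c=np.mean(q,0);a=q[0]+q[3]-q[1]-q[2];print(c,np.linalg.norm(a)/2,np.linalg.norm(q[0]-q[3]),"y-axis deg",np.degrees(np.arctan2(a[1],a[0])))
plan(s,(*((c+T((508,323),7.6,(54,0)))/2),35.5),np.radians(97.6))
```

```text
[560.67691651 328.74704151 180.34695781] 19.998020846396685
[560.57905879 330.59057983] 110.43029615594283 60.28876780890743 y-axis deg 97.30180093048655
theta 1.707 tool z [-0.003 -0.001 -1.   ] shift mm [  1.6   1.  144.8] share [0.006 0.004 0.579] turn deg 0.2 share 0.005
```

Call:
{"fn": "send_rows", "kwargs": {"series": [[[0.006, 0.004, 0.12, 0, 0, 0, -1], [0, 0, 0.14, 0, 0, 0, -1], [0, 0, 0.13, 0, 0, 0, -1], [0, 0, 0.1, 0, 0, 0, -1], [0, 0, 0.05, 0, 0, 0, -1], [0, 0, 0.03, 0, 0, 0, -1], [0, 0, 0.008, 0, 0, 0, -1], [0, 0, 0, 0, 0, 0, -1]]]}}

```text
time_s: 29.57
position: [562.1, 330.3, 37.5]
eef_rot: [-2.068, -2.365, 0.0]
wrist_force: [0.6, 0.2, -0.1]
opening: 0.449
grasp_force: 20.0
```

Run:
```python
from plant import manip
s=manip.state();print(s["position"],s["wrist_force"],s["opening"])
```

```text
[562.0696887  330.34515181  37.48365907] [ 0.57806703  0.20895444 -0.13610928] 0.4490965603856453
```

Call:
{"fn": "send_rows", "kwargs": {"series": [[[0, 0, 0.009, 0, 0, 0, -1], [0, 0, 0, 0, 0, 0, -1], [0, 0, 0, 0, 0, 0, 0], [0, 0, 0, 0, 0, 0, 0.35], [0, 0, 0, 0, 0, 0, 0.35], [0, 0, 0, 0, 0, 0, 0.35], [0, 0, -0.05, 0, 0, 0, 0.35], [0, 0, -0.12, 0, 0, 0, 0.35]]]}}

```text
time_s: 30.23
position: [560.3, 330.0, 75.5]
eef_rot: [-2.067, -2.361, 0.01]
wrist_force: [0.2, 0.0, -0.0]
opening: 0.678
grasp_force: 0.0
```

Call:
{"fn": "send_rows", "kwargs": {"series": [[[0, 0, -0.16, 0, 0, 0, 0.35], [0, 0, -0.16, 0, 0, 0, 0.35], [0, 0, -0.16, 0, 0, 0, 0.35], [0, 0, 0, 0, 0, 0, 0.35], [0, 0, 0, 0, 0, 0, 0.35]]]}}

```text
time_s: 30.65
position: [562.4, 330.9, 201.2]
eef_rot: [2.067, 2.362, 0.008]
wrist_force: [0.6, 0.0, -0.5]
opening: 0.675
grasp_force: 0.0
```

Run:
```python
from h import *
d,s=snap("wrist","w18");dt,_=snap("top","t18");ds,_=snap("side","s18");print(s["position"],s["wrist_force"])
C=(507.7,323);fr=lambda p:T((0,0),-7.5,np.array(p)-C)
h=cv2.cvtColor(d["color"],cv2.COLOR_BGR2HSV)
e=proj(d,(*T(C,7.5,(54,0)),48),s);print("exp box",e)
m=cv2.inRange(h,(0,0,60),(180,255,118)); x,y=e.astype(int)
m[:max(0,y-75)]=0;m[242:]=0;m[:,:x-45]=0;m[:,x+45:]=0
m=cv2.morphologyEx(m,cv2.MORPH_OPEN,np.ones((7,7)))
n,l,st,c=cv2.connectedComponentsWithStats(m);i=1+st[1:,4].argmax();print(st[i])
w=np.array([onplane(d,u,v,48,s) for v,u in np.argwhere(l==i)],np.float32);r=cv2.minAreaRect(w);print(r,fr(r[0]))
# side/top views: dark box pixel check against expectation, flask and pot diffs from start
for n,q,z in [("box",(54,0),48),("pot",(-50,0),66)]:
    for k,D in (("top",dt),("side",ds)):
        u=proj(D,(*T(C,7.5,q),z)).round().astype(int); print(n,k,u,D["color"][u[1],u[0]])
for k,D,roi in (("side",ds,(255,305,250,290)),("top",dt,(205,240,208,240))):
    a=load(k+"0.npy")["color"];v0,v1,u0,u1=roi
    res=cv2.phaseCorrelate(np.float32(cv2.cvtColor(a,6))[v0:v1,u0:u1],np.float32(cv2.cvtColor(D["color"],6))[v0:v1,u0:u1]);print("flask shift",k,res)
```

```text
[562.44306826 330.87910051 201.18679148] [ 0.59462073  0.0052059  -0.53288532]
exp box [279.19842046 199.71644558]
[ 258  151   44   91 3767]
((561.4243774414062, 331.96148681640625), (41.84761047363281, 88.38783264160156), 7.600615501403809) [54.4344667   1.87238164]
box top [141 176] [50 51 48]
box side [173 360] [44 46 41]
pot top [143 218] [126 130 130]
pot side [234 362] [203 211 211]
flask shift side ((-0.05563705522337514, -0.019462467594816957), 0.977261748790741)
flask shift top ((0.04581769616116915, 0.017315058176976095), 0.9845056117822727)
```

Run:
```python
from h import *
C=(507.7,323);fr=lambda p:T((0,0),-7.5,np.array(p)-C)
for k in ("s18","t18"):
    d=load(k+".npy");g=cv2.cvtColor(d["color"],6);u=proj(d,(*T(C,7.5,(-50,0)),66)).round().astype(int)
    r=g[u[1]-26:u[1]+26:2,u[0]-34:u[0]+34:2]
    print(k,u);[print("".join(chr(65+v//10) for v in x)) for x in r]
d=load("w15.npy");s=d["st"];g=cv2.medianBlur(cv2.cvtColor(d["color"],6),3)
for R0 in [(30,38)]:
    c=cv2.HoughCircles(g[150:270,210:350],cv2.HOUGH_GRADIENT,1,8,param1=50,param2=8,minRadius=R0[0],maxRadius=R0[1])
    for x in c[0][:3]: print(x,fr(onplane(d,x[0]+210,x[1]+150,66,s)))
```

```text
s18 [234 362]
JKJKKKKMNNOMNMLLJJJJJJJIJJIJJJIIJJ
MMKLMLSTUTTTTTTTSSSOJJJJJJJJJJIIII
IKKKKJOTUTUTTTTUUUTRKKKKJJJJKJJJJJ
IJJKKJMTTTTTUUTUUTUPKKJKKKKKKKJKKK
JKKKKKMTTTTTTTTTSSSOKKKKKKKKKKKKKK
KJKKKJMTTTUUTRNLLKKKKKJKJJJKKKKKKK
JKKJKJPSSSSRMKKKKKLKKKKKKKJKJKKKKJ
KKKKKJKJKIJKKKKKKLLKKKKJJKKKKKKKKK
KKKKKKKKJIKKKKLKKNOKKKKKJJKJKKKKKK
KKKJJKJKIJKLKKKKKSNKKKKKKIIIHIIIKK
JJJJKKJJIKKKKKLKKRNKKKLKKJKKJJJJKK
KKKJJJJJJKKKKKKKKSRKKKKKKJKKKKKKKK
KKJKKKKJJKKKKKKLLTPKKKKKKJKKKKJJKJ
JKJKKKJIKKKKLKKKNVSKKKLKKJJKKKKJKJ
JKKKKKKIKKKKKKKKQUPKLKKKKIJKJKKKKJ
KKKKKJKGJLKKKKKKPUTKKKKKKHJKKKJJJI
KKKKKKKGJKLKKKKLSSQLKKLLJGJJJJJKKH
KKKKKKJHKKKKKKKKKKKLKKKKGGKKKKJKKH
JJKJKKIIJIKKKLKLLKLLKLNIGGJJJJKJKH
KKKKKKHJKMJKLKLMMNNONNJHHGIJKJJKKH
KJJKJJHKLSIJNNOOOONNMIHHHHJKJJJKJI
KKKKKJHKKQIIHJLMNMKJIHIHHHJKKKJKJI
KKJJKIIKKKJHHHIIIIIIIIIHHHKKKJKKJI
JJKKKIJKKKJIIIIJIIIJIIIHHIJKKJKKII
KJKKJHJKKKKIIIIIIIIIIIIIIKKKKJKKHJ
KJKKJGJKKKKJIIIIIJIIIIIIJKKKKJJJHJ
t18 [143 218]
EEDDECFMEKKJIIIIIIIIIIIJIIIIIIIIIG
EEEEEDDCCKJKIIIIIIIIIIIIIIIIIIIIJG
EEEEEDDDCKKJJIIIIIIIIIIJIIJJIMNNJF
GFEEDDCMNKKKKIIIIIIIJIIIIIJINNNNOF
FEHJMMMNNJKKKIIIIIIIII
[... 182 characters left out ...]
NMMMN
MMMMMMMMMMMMJJJJJJJJJJJGGHJJJNMMNO
MMMMMMMMMMMNIJJJJJJJJJJHGGIJJNNNKJ
MMMMMMMMMMMLJJJJIIIIMNJIGGGJJIIIJJ
MMMMMMMMMMMLKJIMNNNKJJJIGGGJJIJJJJ
MMMMMMMMMMMMKJINNKJJJJJHGGGJIIJIJJ
NMMMMMMMMMMNKIJKIJJJJJJGGGGJJIJIJJ
LMMMMMMMMMMMLKJJJJJJJJIGGGIJJIJIJJ
JMMMMMMMMMMMNKJJJJJJJIGGGHJJJIJIJJ
IMMMMMMMNMMMNHKIJJJJGGGGHIIJIIJIJJ
GMMMMMMMMNNNNINMMJJIIHIIIIIJJJIJJJ
DNMMMMMMNNNNNKNNNNIIJIIIIIIJIJIIIJ
DNMMMMMMNNNNNLLNNNIIIIIJIIIIIIIJIJ
DNMMNMMNMNNNNNGNNNHIIIIIJIIIJJJHHH
DNMNNNMMMNNNNNMNNNIIIIJJIHHHHHHHII
DNNMMMMMMNNNNNNNNOHGGHHHHIIIIIHHIH
DNMMMMMMMNOMKIHGLLMNHHHIHHHHIHHHHI
[69.5 62.5 37.4] [-55.14728829   1.68236756]
[73.5 52.5 35.2] [-45.7776198   -2.06467847]
[66.5 48.5 31.9] [-41.98649336   4.21762028]
```

```bash
python3 -c "
from plant import job_done
print(job_done())"
```

```text
the job is handed in; nothing more can be done
None
```

I made up both kits and handed the job in at about 31 s of robot time. My last camera checks put every item in place and the flask unmoved; the large pot's position is the least precise, to about 5 mm, and no verdict came back.

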